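Tip the green caps to the tab end of their tray

TASK

Two tipping trays stand on the bench, one with green screw caps and one with white. Tip the tray that holds the green caps all the way down at its orange-tabbed end so that both green caps slide to that end, and leave it tipped like that. Do not touch the green caps with the robot, and leave the tray of white caps as it is.

Things in the scene. Friction and masses are not known exactly. Their poses are not given: they have to be found in the camera images.
- green_tray_tab (a point): Centre of the top of the 46 x 42 mm orange push tab, a lip at rim height on one end of the steel see-saw tray with the green caps. Axes are the tray's: y outwards along it, z up. Pivot along x, 105 mm inward, 34 mm lower. Starts level, point 134 mm above the table; about 2 N here tips it 24 degrees to a firm stop: point at 88 mm, within 6 mm straight below. Stays where left; can tip the other way too.
- green_cap1: Green ribbed plastic screw cap, 28 mm diameter, 16 mm high, about 16 g, lying loose on the tray floor (102 mm above the table, 160 x 54 mm inside, walls 32 mm high, 3 mm thick), away from the tab, centre 125 to 144 mm from the tab-end wall. Origin: centre of its underside, z up. It slides once the tray tilts 11 to 17 degrees.
- green_cap2: The second green screw cap, same size and same tray, lying nearer the middle, its centre 77 to 94 mm from the inner face of the tab-end wall (that face is at y = -25 mm in the tab point's axes). Origin: centre of its underside, z up.
- white_tray_tab (a point): The same point with the same axes on the look-alike tray that holds two white caps; leave it alone. Same sizes, also level at the start. The two trays stand side by side, either one on the left, and each may be turned any way.

How it is judged:
At the end, for the whole second after the job is handed in: The green caps' tray is tipped down at its orange tab, the tab's point lower than 100 mm above the table (12 mm above its lowest), and both green caps lie at rest inside the tray with their centres within 55 mm of the inner face of the tab-end wall (height (world z) of green_tray_tab below 0.1 m and y of green_cap1 in the frame of green_tray_tab between -0.08 and -0.02 m and x of green_cap1 in the frame of green_tray_tab between -0.03 and 0.03 m and z of green_cap1 in the frame of green_tray_tab between -0.05 and 0 m and linear speed of each of green_cap1, green_cap2 below 0.02 m/s and y of green_cap2 in the frame of green_tray_tab between -0.08 and -0.02 m and x of green_cap2 in the frame of green_tray_tab between -0.03 and 0.03 m and z of green_cap2 in the frame of green_tray_tab between -0.05 and 0 m); the robot touches nothing.
It fails at once if the robot touches a green cap (contact force between any of the fingers, the arm and green_cap1 above 0.5 N or contact force between any of the fingers, the arm and green_cap2 above 0.5 N).
It fails at once if the tray of white caps is tipped (its tab moves more than 12 mm) (distance of white_tray_tab from where it was at the start of the episode above 0.012 m).
It also fails if it takes over 29 s, if anything falls off the work surface, if the arm or the gripper's body presses on something with over 40 N, if the wrist force passes 120 N, or if a joint passes its speed limit or range.

ROBOT

A 6-joint arm with a two-finger parallel gripper is mounted at the origin on the work surface. World frame = base frame: x ahead of the robot, y to its left, z up, the work surface at z = 0. Lengths are in m, angles in rad, forces in N, time in s.
With the tool pointing down it reaches from about 0.375 to 0.9 m from the base axis. Payload 3.1 kg.
Tool frame: the origin (TCP) lies midway between the tips of the shut fingers; the grasp point (between the pads) lies 19 mm behind it; x points along the fingers, z is the direction in which the jaws open and shut, and the axes are right-handed (so a half turn about x gives the same grasp; the last joint's range is limited). The gripper opens to 87 mm and grips with 3 to 60 N. Pads are 19 mm wide; open, the fingers measure 117 mm over their backs; the gripper's body (75 mm by 190 mm) begins 51 mm behind the grasp point.
Start: joints at [-1.456, 0.527, 1.433, -0, 1.181, -0.178], TCP at [0.18, -0.598, 0.223] pointing down, gripper open.
Joint ranges: [-3.08, 3.08], [-0.75, 2.2], [0.22, 2.44], [-1.43, 4.57], [0, 2.65], [-2.85, 2.85]. Speed limits (rad/s): [2.79, 2.79, 3.14, 3.14, 3.14, 3.14].

INTERFACE

Orientations are given as a unit quaternion [x, y, z, w].
In Python, from rig import robot, optics, workorder gives the robot as it stands.
- The arm moves only by the tool arm_command, never from a script. Its argument "plan" is a list of rows, each a list of 7 numbers: the shift along the tool's x, y, z in cm, then the turn, a rotation vector about the tool's x, y, z in rad, then the finger opening in cm, from 0 to 8.7. In form: [[x, y, z, ax, ay, az, gripper], ...]. A call has 1 to 12 rows; each row shifts and turns the pose as measured when the row begins, along the tool's axes as they then stand; what a row does not reach is not made up. A row lasts 1/8 s, in which the tool goes at most 62.5 mm and 10.7 degrees, less where a joint would pass 70% of its speed; a pose out of reach is approached as far as the arm can. A call with a gripper value outside its range is refused whole. The fingers move at their own pace and stop on an object; "grip_force" is the grip in N (left out, the last holds). Time passes only in rows, so rows that do not move let the fingers close. It gives the time, the measured TCP pose, the force and the opening at its end, in the units of the state.
- robot.get_obs(): the state, without advancing time (a new reading comes with each control period).
- optics.camera(name): name is "side" or "top"; returns (picture, depth): 420x560x3 uint8, blue, green, red; 420x560 float32, m along the optical axis (not along the pixel's ray), 0 where there is no reading.
- optics.camera_info(name): a dict with "mtx" (3x3 intrinsics, pixels), "position" and "rotation" of the camera in the world. Camera axes: x right, y down, z forward; pixel columns grow to the right and rows downward; lengths in m; the calibration is good to about 2 mm. A picture is of the moment at which its call begins. camera_info takes no time and is no camera call.
- workorder.hand_in(): hands the job in, once; it reports no verdict.
The state is a dict: "time": time; "q": joint angles; "joint_velocities": joint speeds; "joint_torque": joint torques, N m; "position": TCP position; "tool_rot": TCP orientation; "ft_force": force on the tool from outside, world axes, zero at the start; "moment": the same for the moment, N m; "grip_width": finger opening in m.
Only numpy, scipy, OpenCV 4.12 (cv2) and the standard library are available. Lean on these libraries where they do the work, as an engineer would, in place of code of your own. Each camera call takes 0.05 s, during which the arm holds its last target. There are 200 camera calls.

## Working session

There is one attempt and no reset: what is moved stays moved. The work goes in short steps, Python scripts to look and compute and a tool call to move; the robot and the scene stay as the last step left them, time stands still between calls to the robot, and variables do not carry over. Pictures are saved under pics/ and viewed, about 8 in all and at most 12, crops included, and the job is handed in when it is done.

Besides the shell and the picture viewer there is one more tool, called after "Request:" in YAML: its name, and indented under it one key for each argument. arm_command: Moves the arm, as the interface text tells. Its arguments: {"type":"object","properties":{"plan":{"type":"array"},"grip_force":{"type":"number"}},"required":["plan"]}

```bash
mkdir -p pics; cat > h.py <<'E'
import numpy as np, cv2
from rig import robot, optics, workorder
def grab(n):
    im,d=optics.camera(n); return im.copy(),d.copy()
def world(n,u,v,d):
    c=optics.camera_info(n);K=np.array(c["mtx"]);R=np.array(c["rotation"])
    p=np.linalg.inv(K)@[u,v,1]
    return np.array(c["position"])+R@(p*d)
E
python3 - <<'E'
from h import *
for n in("top","side"):
    im,d=grab(n); cv2.imwrite(f"pics/{n}1.png",im); np.save(f"{n}1.npy",d)
    print(n,optics.camera_info(n))
    hsv=cv2.cvtColor(im,cv2.COLOR_BGR2HSV)
    for nm,lo,hi in(("orange",(5,130,100),(22,255,255)),("green",(40,80,40),(85,255,255))):
        m=cv2.inRange(hsv,lo,hi)
        k,l,s,c=cv2.connectedComponentsWithStats(m)
        for i in range(1,k):
            if s[i,4]>40:
                dd=np.where(l==i,d,0); dm=np.median(dd[dd>0]) if (dd>0).any() else 0
                print(n,nm,s[i],c[i].round(1),world(n,*c[i],dm).round(4))
print(robot.get_obs())
E
```

```text
top {'mtx': array([[444.29143997,   0.        , 287.49040693],
       [  0.        , 444.29143997, 218.05294713],
       [  0.        ,   0.        ,   1.        ]]), 'position': array([ 0.34514208, -0.03303945,  1.029446  ]), 'rotation': array([ 0.74344437, -0.66100403,  0.06895109, -0.07489913])}Traceback (most recent call last):
  File "<stdin>", line 12, in <module>
  File "h.py", line 8, in world
    return np.array(c["position"])+R@(p*d)
                                   ~^^~~~~
ValueError: matmul: Input operand 1 has a mismatch in its core dimension 0, with gufunc signature (n?,k),(k,m?)->(n?,m?) (size 3 is different from 4)
```

```bash
python3 -c "
import cv2,numpy as np
a=cv2.imread('pics/top1.png');b=cv2.imread('pics/side1.png')
cv2.imwrite('pics/both1.png',cv2.resize(np.vstack([a,b]),(0,0),fx=.714,fy=.714))"
```

```text
[ WARN:0@0.023] global loadsave.cpp:275 findDecoder imread_('pics/side1.png'): can't open/read file: check file path/integrity
Traceback (most recent call last):
ValueError: all the input arrays must have same number of dimensions, but the array at index 0 has 3 dimension(s) and the array at index 1 has 2 dimension(s)
```

View pics/top1.png

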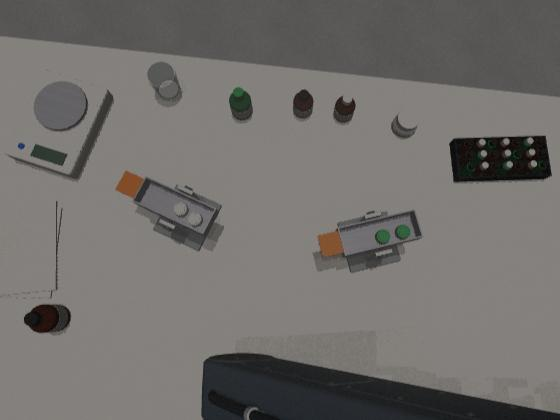

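The top picture shows the green-cap tray on the right, with its tab at about (331,244) and caps at (383,237) and (403,232). The white-cap tray is on the left, with its tab at (130,184). The camera rotation is a quaternion, so I need to fix the helper.

```bash
sed -i 's/R=np.array(c\["rotation"\])/R=Rotation.from_quat(c["rotation"]).as_matrix()/; 1i from scipy.spatial.transform import Rotation' h.py
python3 - <<'E'
from h import *
for n in("top","side"):
    im,d=grab(n); cv2.imwrite(f"pics/{n}1.png",im)
    hsv=cv2.cvtColor(im,cv2.COLOR_BGR2HSV)
    for nm,lo,hi in(("orange",(5,130,60),(22,255,255)),("green",(40,80,40),(85,255,255))):
        m=cv2.inRange(hsv,lo,hi)
        k,l,s,c=cv2.connectedComponentsWithStats(m)
        for i in range(1,k):
            if s[i,4]>40:
                dd=np.where(l==i,d,0); dm=np.median(dd[dd>0]) if (dd>0).any() else 0
                print(n,nm,s[i],c[i].round(1),world(n,*c[i],dm).round(4))
o=robot.get_obs();print(o)
print(Rotation.from_quat(o["tool_rot"]).as_matrix().round(3))
E
```

```text
top orange [116 171  28  27 418] [129.1 183.8] [0.5633 0.3228 0.1333]
top orange [318 231  26  26 457] [330.2 243.9] [ 0.4865 -0.1072  0.1335]
top green [230  88  20  21 256] [239.1  98.4] [0.8106 0.1314 0.0742]
top green [396 225  14  13 136] [402.8 231.1] [ 0.5334 -0.256   0.118 ]
top green [376 230  14  13 139] [382.9 235.9] [ 0.5184 -0.2157  0.118 ]
side orange [123   0  18   8  75] [134.    2.7] [-0.0102  2.2299  0.0081]
side orange [302   1  28   9 192] [315.4   5. ] [ 1.1953  2.2286 -0.0651]
side orange [332   0  26   8 189] [344.6   3.3] [ 1.4093  2.2308 -0.0654]
side orange [361   0  26   7 150] [372.8   2.6] [ 1.6213  2.2292 -0.0709]
side orange [389   0  25   5 106] [400.5   1.7] [ 1.835   2.2302 -0.0761]
side orange [417   0  24   4  62] [427.2   0.9] [ 2.0464  2.2308 -0.0809]
side orange [428   5  24   8 149] [439.3   8.5] [ 2.1587  2.2295 -0.1375]
side orange [454   4  10   8  48] [458.2   7.2] [ 2.3111  2.2252 -0.1359]
side orange [401   6  25   9 160] [412.9  10. ] [ 1.9463  2.2293 -0.137 ]
side orange [346   9  25  10 172] [358.   13.5] [ 1.5189  2.2303 -0.1381]
side
[... 3495 characters left out ...]
 5.28270377e-01,  1.43359372e+00, -1.27769834e-05,
        1.18144191e+00, -1.78468387e-01]), 'joint_velocities': array([-0.00167252, -0.00154835, -0.00329359,  0.00187702,  0.0001018 ,
        0.00118705]), 'joint_torque': array([ 5.38245222e-04, -4.40429699e+01, -1.76842511e+01,  6.32986659e-02,
        5.52438386e-02, -8.67768790e-05]), 'position': array([ 0.1803559 , -0.59781871,  0.22179008]), 'tool_rot': array([ 0.42215865,  0.56800193, -0.42128065,  0.56716708]), 'ft_force': array([ 0.47603336,  0.9763088 , -0.19720661]), 'moment': array([-0.03651029,  0.01536714, -0.00695842]), 'grip_width': 0.08650572721987139}
[[-0.     0.957  0.289]
 [ 0.002  0.289 -0.957]
 [-1.     0.    -0.002]]
```

View pics/side1.png

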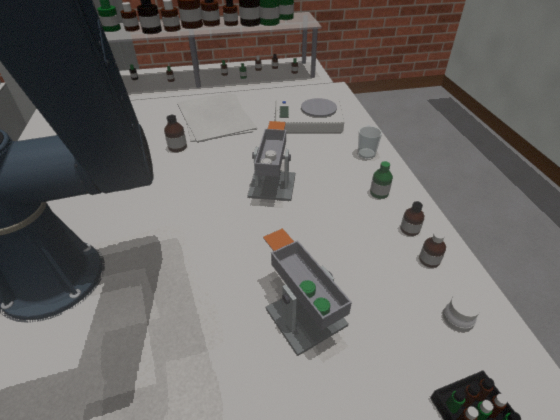

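The side picture shows the green-cap tray's tab at (278,239) and its caps at (308,287) and (322,305). Both views agree: the tab is at about (0.4865, -0.108, 0.134), with outward direction about (-0.30, 0.954). I'll push with shut fingers, jaw axis across the tray. First I move over the tab at height.

Request:
arm_command:
  plan:
    - [0,4.35,-3.86,0,0,0,0]
    - [0,4.35,-3.86,0,0,0,0]
    - [0,4.35,-3.86,0,0,0,0]
    - [0,4.35,-3.86,0,0,0,0]
    - [0,4.35,-3.86,0,0,0,0]
    - [0,4.35,-3.86,0,0,0,0]
    - [0,4.35,-3.86,0,0,0,0]
    - [0,4.35,-3.86,0,0,0,0]
    - [0,4.35,-3.86,0,0,0,0]
    - [0,4.35,-3.86,0,0,0,0]

```text
time: 1.4
position: [0.4939, -0.0936, 0.2202]
tool_rot: [0.425, 0.565, -0.425, 0.566]
ft_force: [0.5, -1.7, -0.1]
grip_width: 0.0016
```

Request:
arm_command:
  plan:
    - [0,0,0,-0.18,0,0,0]
    - [0,0,0,-0.18,0,0,0]
    - [0,0,0,-0.18,0,0,0]
    - [0,0,0,-0.18,0,0,0]
    - [0,0,0,-0.18,0,0,0]
    - [0,0,0,-0.18,0,0,0]
    - [0,0,0,-0.18,0,0,0]
    - [0,0,0,-0.18,0,0,0]
    - [0,0,0,-0.15,0,0,0]
    - [0,0,0,0,0,0,0]

```text
time: 2.65
position: [0.4941, -0.0867, 0.2181]
tool_rot: [-0.126, 0.696, 0.127, 0.695]
ft_force: [-1.1, -0.2, 1.1]
grip_width: 0.0
```

```bash
cat > st.py <<'E'
from h import *
o=robot.get_obs();R=Rotation.from_quat(o["tool_rot"]).as_matrix();print(o["time"],o["position"],o["q"].round(2),o["ft_force"],o["grip_width"]);print(R.round(3))
print("tool delta cm",(R.T@(np.array([.485,-.103,.15])-o["position"])*100).round(2), "jaw yaw err deg",np.degrees(np.arctan2(R[1,2],R[0,2]))-17.5)
E
python3 st.py
```

```text
2.65 [ 0.49407401 -0.08669333  0.21811732] [-0.4   0.37  1.74  0.    1.03 -0.76] [-1.08147614 -0.17701375  1.08440434] 3.839973370414171e-05
[[-0.002 -0.351  0.936]
 [ 0.002  0.936  0.351]
 [-1.     0.002 -0.002]]
tool delta cm [ 6.81 -1.22 -1.41] jaw yaw err deg 3.07522240841843
```

Request:
arm_command:
  plan:
    - [2,-1.2,-1.4,0.05,0,0,0]
    - [3,0,0,0,0,0,0]
    - [1.8,0,0,0,0,0,0]
    - [0,0,0,0,0,0,0]

```text
time: 3.15
position: [0.4856, -0.1035, 0.1489]
tool_rot: [-0.104, 0.699, 0.105, 0.699]
ft_force: [0.3, -0.3, 0.1]
grip_width: 0.0007
```

```bash
python3 st.py; python3 - <<'E'
from h import *
im,d=grab("top");im2,_=grab("side")
a=cv2.resize(im[180:300,270:470],None,fx=2.5,fy=2.5);b=cv2.resize(im2[200:340,220:380],None,fx=2.14,fy=2.14)
cv2.imwrite("pics/c2.png",np.hstack([a[:299],b[:299]]))
E
```

```text
3.15 [ 0.48561515 -0.10350134  0.14889943] [-0.44  0.47  1.82  0.    0.85 -0.73] [ 0.26531996 -0.27106885  0.13802263] 0.0007294946207977776
[[-0.    -0.292  0.956]
 [ 0.001  0.956  0.292]
 [-1.     0.001 -0.   ]]
tool delta cm [-0.11  0.07 -0.04] jaw yaw err deg -0.5025287174773325
```

View pics/c2.png

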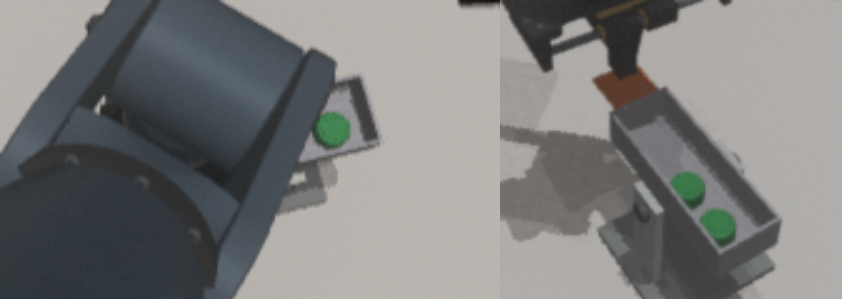

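Shut fingers are above the tab, at (625,70) in the crop, and well clear of the caps. Now I press down in steps.

Request:
arm_command:
  plan:
    - [1.2,0,0,0,0,0,0]
    - [1,0,0,0,0,0,0]
    - [1,0,0,0,0,0,0]
    - [1,0,0,0,0,0,0]
    - [0.8,0,0,0,0,0,0]
    - [0,0,0,0,0,0,0]

```text
time: 4.0
position: [0.4878, -0.1034, 0.0985]
tool_rot: [-0.105, 0.698, 0.104, 0.701]
ft_force: [-0.1, -0.5, 0.4]
grip_width: 0.0002
```

Request:
arm_command:
  plan:
    - [0.4,0,0,0,0,0,0]
    - [0.3,0,0,0,0,0,0]
    - [0,0,0,0,0,0,0]

```text
time: 4.38
position: [0.488, -0.1037, 0.0933]
tool_rot: [-0.105, 0.697, 0.104, 0.701]
ft_force: [-0.7, 1.6, 4.0]
grip_width: 0.0005
```

```bash
cat > look.py <<'E'
from h import *
import sys
for n in("top","side"):
    im,d=grab(n); cv2.imwrite(f"pics/{n}{sys.argv[1]}.png",im)
    hsv=cv2.cvtColor(im,cv2.COLOR_BGR2HSV)
    for nm,lo,hi in(("orange",(4,110,50),(22,255,255)),("green",(40,80,40),(85,255,255))):
        k,l,s,c=cv2.connectedComponentsWithStats(cv2.inRange(hsv,lo,hi))
        for i in range(1,k):
            if s[i,4]>25:
                dd=np.where(l==i,d,0); dm=np.median(dd[dd>0]) if (dd>0).any() else 0
                w=world(n,*c[i],dm)
                if w[2]>.05 and w[1]<.5 and w[0]<.65: print(n,nm,s[i],w.round(4), "from tab along tray mm", round(1000*float((w[:2]-[.4865,-.108])@[-.3,.954])))
im=cv2.imread(f"pics/side{sys.argv[1]}.png")
cv2.imwrite(f"pics/s{sys.argv[1]}.png",cv2.resize(im[180:340,220:400],None,fx=3,fy=3))
E
python3 st.py; python3 look.py 3
```

```text
4.375 [ 0.48802307 -0.10365484  0.0932607 ] [-0.43  0.57  1.86  0.    0.7  -0.73] [-0.72912961  1.55832753  4.03130816] 0.0005456234021184349
[[ 0.006 -0.293  0.956]
 [-0.001  0.956  0.293]
 [-1.    -0.003  0.005]]
tool delta cm [-5.68  0.13 -0.24] jaw yaw err deg -0.48877549000308207
side orange [265 249  25  12 101] [ 0.48   -0.1114  0.0914] from tab along tray mm -1
side green [280 265  21  17 169] [ 0.5009 -0.1669  0.1009] from tab along tray mm -61
```

View pics/s3.png

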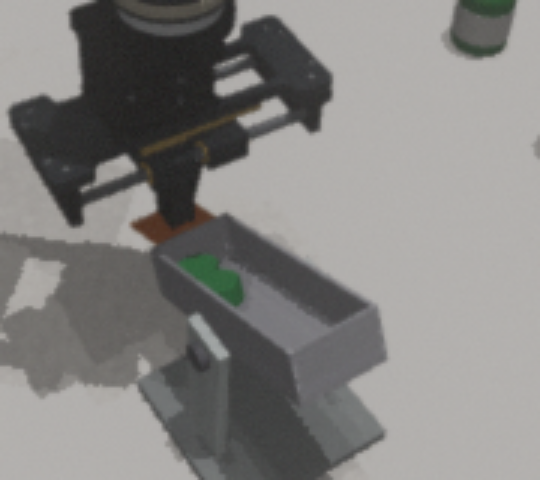

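The crop shows the tray tipped and both caps at the tab end, around (210,275). I press a little further to reach the firm stop.

Request:
arm_command:
  plan:
    - [0.4,0,0,0,0,0,0]
    - [0.3,0,0,0,0,0,0]
    - [0,0,0,0,0,0,0]

```text
time: 4.85
position: [0.4881, -0.1037, 0.0938]
tool_rot: [-0.107, 0.696, 0.103, 0.702]
ft_force: [-0.6, 0.2, 1.0]
grip_width: 0.0005
```

Request:
arm_command:
  plan:
    - [-1.5,0,0,0,0,0,0]
    - [-4,0,0,0,0,0,0]
    - [-5,0,0,0,0,0,0]
    - [-3,3,0,0,0,0,0]
    - [0,6,0,0,0,0,0]
    - [0,6,0,0,0,0,0]
    - [0,6,0,0,0,0,0]
    - [0,4,0,0,0,0,0]
    - [0,0,0,0,0,0,0]
    - [0,0,0,0,0,0,0]

```text
time: 6.1
position: [0.4181, 0.1379, 0.232]
tool_rot: [-0.109, 0.69, 0.099, 0.708]
ft_force: [-0.3, -0.2, -0.9]
grip_width: 0.0006
```

```bash
python3 st.py; python3 look.py 4
```

```text
6.1 [0.4181422  0.13793428 0.23199308] [ 0.07  0.26  1.88 -0.01  0.98 -0.21] [-0.26798752 -0.16357027 -0.94516757] 0.0005743908812637923
[[ 0.027 -0.29   0.956]
 [-0.01   0.957  0.291]
 [-1.    -0.018  0.023]]
tool delta cm [  8.63 -24.85  -0.8 ] jaw yaw err deg -0.5869937440693498
top orange [116 171  28  27 420] [0.5632 0.3228 0.1333] from tab along tray mm 388
top orange [315 235  24  26 411] [ 0.4852 -0.1033  0.0878] from tab along tray mm 5
top green [340 237  27  16 270] [ 0.4971 -0.1581  0.0954] from tab along tray mm -51
side orange [209  95  20   6  39] [0.4109 0.113  0.3299] from tab along tray mm 233
side orange [268 121  17   9 119] [0.5636 0.3206 0.1338] from tab along tray mm 386
side orange [264 247  27  14 193] [ 0.4846 -0.1049  0.0886] from tab along tray mm 3
side green [280 265  21  17 167] [ 0.5007 -0.1661  0.1   ] from tab along tray mm -60
```

View pics/top4.png

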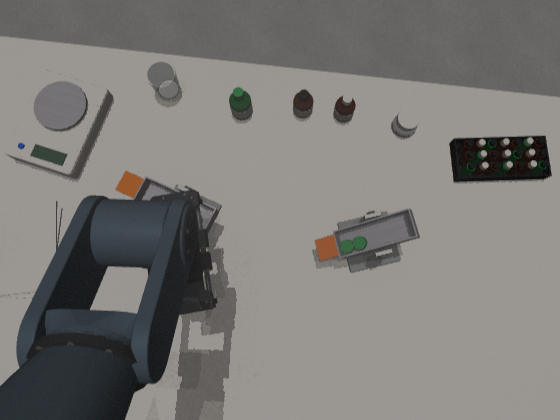

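View pics/s4.png

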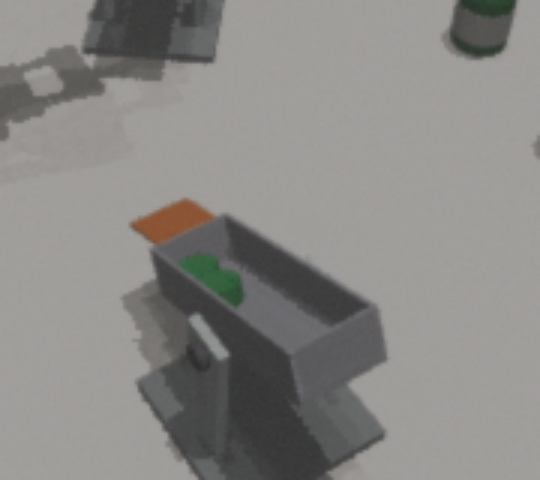

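The top view shows the green-cap tray tipped, with its tab at (327,248) and 88 mm high. Both caps are inside at (347,247) and (360,243), about 40 and 68 mm from the tab point along the tray. The white-cap tray's tab reads the same as at the start, and the arm is clear.

```bash
python3 -c "
from h import *
workorder.hand_in()"
```

```text
the job is handed in; nothing more can be done
```

I tipped the green-cap tray fully down by pressing its orange tab with the shut fingers. I then lifted clear and handed the job in at about 6.2 s of the 29 s allowed.

- **Tab height:** with the robot away, both cameras put the tab at 88–89 mm, against a limit of 100 mm. It stays there on its own.
- **Green caps:** both lie inside the tray at the tab end. They are roughly 40 and 68 mm inward of the tab point, within the 20–80 mm allowed. The two caps show up as one green patch, so I worked out these positions from its centre and the cap size rather than measuring each one. The side view showed the patch in the same place before and after I withdrew, so they are at rest.
- **White-cap tray:** its tab measured within 0.1 mm of its starting position from the top camera.
- **Forces:** the highest reading I saw was about 4 N, taken at the end of each move. The fingers stayed on the tab, outside the tray wall, and did not come near the caps.

No check failed. The two cameras agreed to about 2 mm on the tab.

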